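# Scrape the board, then draw out the long scrubbing brush

### The arm

A 6-joint arm with a two-finger parallel gripper is mounted at the origin on a cart in front of the work surface, level with it; the furniture and walls round the work are solid. World frame = base frame: x ahead of the robot, y to its left, z up, the work surface at z = 0. Lengths are in m, angles in degrees, forces in N, time in s.
With the tool pointing down it reaches from about 0.4 to 0.825 m from the base axis. Payload 7 kg.
Tool frame: the origin (TCP) lies between the finger pads; the fingertips stand 19 mm ahead of it and the grasp point (between the pads) is the TCP; x points along the fingers, y is the direction in which the jaws open and shut, and the axes are right-handed (so a half turn about x gives the same grasp; the last joint's range is limited). The gripper opens to 88 mm and grips with 3 to 60 N. Pads are 19 mm wide; open, the fingers measure 130 mm over their backs; the gripper's body (78 mm by 193 mm) begins 47 mm behind the grasp point.
Start: joints at [-54.712, 20.546, 0.682, 0, -70.136, -16.507], TCP at [0.217, -0.639, 0.246] pointing down, gripper open.
Joint ranges: [-176.03, 176.03], [-82.01, 121.73], [-58.28, 71.71], [-173.87, 95.51], [-174.79, -0.11], [-173.66, 173.66]. Speed limits (degrees/s): [136.94, 136.94, 172.46, 180, 180, 180].

### API

Orientations are given as [roll, pitch, yaw] about the fixed x, y, z axes, in that order (R = Rz(yaw) Ry(pitch) Rx(roll)).
In Python, from plant import r gives the robot as it stands.
- The arm moves only by the tool send_rows, never from a script. Its argument "plan" is a list of rows, each a list of 2 entries, a list of its own where there are three numbers: the shift along the tool's x, y, z scaled (see below), then the turn, a rotation vector about the tool's x, y, z scaled (see below). A call has exactly 5 rows; each row is the pose to reach, as a shift and turn from the pose measured when the call began, along the tool's axes at that moment; what a row does not reach only later rows make up. The controller multiplies each number of a shift by 0.15 m and each number of a turn by pi/4 rad. A row lasts 1/10 s, in which the tool goes at most 50 mm and 8.59 degrees, less where a joint would pass 70% of its speed; a pose out of reach is approached as far as the arm can. A call with a number of a shift or a turn outside -1 to 1 is refused whole. A call with a gripper value outside its range is refused whole. "jaw" is the opening, from -1 (shut) to 1 (fully open), so that 0 is half open, set as the call begins (left out, the last holds). The fingers move at their own pace and stop on an object; "force" is the grip in N (left out, the last holds). Time passes only in rows, so rows that repeat a pose let the fingers close, or fill a call up. It gives the time, the measured TCP pose, the force and the opening at its end, in the units of the state.
- r.get_state(): the state, without advancing time (a new reading comes with each control period).
- r.capture(name): name is "side" or "top" or "wrist"; returns a dict with "color" (420x560x3 uint8, red, green, blue), "range_z" (420x560 float32, m along the optical axis (not along the pixel's ray), 0 where there is no reading), "mtx" (3x3 intrinsics, pixels), "pose" (4x4, takes a point from camera to world coordinates). Camera axes: x right, y down, z forward; pixel columns grow to the right and rows downward; lengths in m; the calibration is good to about 2 mm. A picture is of the moment at which its call begins.
- r.close_job(): hands the job in, once; it reports no verdict.
Trained networks look in a picture, given as the dict that the camera call returned (one of the last four; its "shot" number tells which), for a name from the list of things; names that differ only in an ending like _2 or _b are one class to them, and where a whole thing is asked for, a point or a joint stands for the part that bears it (a point fixed in the world has none). Each returns a list of dicts, best first, with "score" (0 to 1); they miss things now and then, are a little off and sometimes report something else, mostly with a low value. They report only what shows in the picture. A call takes as long as a camera call.
- r.find_in(picture, target): "uv" ([column, row] in pixels, amid what is visible of it).
- r.trace(picture, target): "mask" (420x560 bool, what is visible of it) and "uv" ([column, row] in pixels, amid what is visible of it).
The state is a dict: "time_s": time; "joints": joint angles; "qd": joint speeds; "joint_torque": joint torques, N m; "tcp_pos": TCP position; "eef_rot": TCP orientation; "contact_force": force on the tool from outside, world axes, zero at the start; "moment": the same for the moment, N m; "gripper_width": finger opening in m.
Only numpy, scipy, OpenCV 4.12 (cv2) and the standard library are available. Lean on these libraries where they do the work, as an engineer would, in place of code of your own. Each camera call takes 0.05 s, during which the arm holds its last target. There are 200 camera calls.

### The job

Cleaning down the cutting board: hold the blue scraper block and use it, not the fingers, to push all four orange carrot chips off the board onto the worktop, then stand the scraper back upright on the bare worktop and let go of it. Then get the telescoping scrubbing brush ready: squeeze in the red button on its black handle, keep it pressed while you pull the handle straight up past the first stop to the second and last stop, and finish there, still holding the handle fully drawn out, because it drops back when let go. Do not knock the measuring cup or the squeeze bottle.

Things in the scene. Friction and masses are not known exactly. Their poses are not given: they have to be found in the camera images.
- board: White plastic cutting board, fixed to the worktop, 240 (its x) x 360 (its y) x 12 mm thick; origin at the centre of its underside, z up.
- chip_0: Orange carrot chip, a rigid rounded block 26 (its x) x 18 (its y) x 9 mm, 12 g, one of four lying flat on the board; origin at the centre of its underside. At the start all four lie on the -y half of the board (board x within 45 mm of its centre line, board y between -140 and +10 mm).
- chip_1: Orange carrot chip, a rigid rounded block 26 (its x) x 18 (its y) x 9 mm, 12 g, one of four lying flat on the board; origin at the centre of its underside. At the start all four lie on the -y half of the board (board x within 45 mm of its centre line, board y between -140 and +10 mm).
- chip_2: Orange carrot chip, a rigid rounded block 26 (its x) x 18 (its y) x 9 mm, 12 g, one of four lying flat on the board; origin at the centre of its underside. At the start all four lie on the -y half of the board (board x within 45 mm of its centre line, board y between -140 and +10 mm).
- chip_3: Orange carrot chip, a rigid rounded block 26 (its x) x 18 (its y) x 9 mm, 12 g, one of four lying flat on the board; origin at the centre of its underside. At the start all four lie on the -y half of the board (board x within 45 mm of its centre line, board y between -140 and +10 mm).
- scraper: Blue scraper block standing on its black rubber blade, loose, 0.15 to 0.3 kg. Blade 130 (its x) x 30 (its y) x 14 mm high; shoulder 124 x 26 mm up to 26 mm; then the grip, 100 mm long (x), 22 mm thick (y), up to 78 mm above the underside. Origin: centre of its underside, z up. Pinch the grip across its y, fingertips 30 mm or more above the underside.
- caddy: Bolted-down steel caddy, base plate 110 x 110 mm, cup 92 mm across; the blue and white brush head stands in it with its fixed outer tube rising upright to 139 mm. Origin at the centre of the base plate's underside on the worktop, z up; the handle rises along this z axis. The red button is on its +y side.
- handle_mid (a point): Middle of the black handle on the caddy's axis, 176 mm above the worktop when pushed home; rises with the handle. Handle 32 (caddy x) x 36 (caddy y) x 66 mm high, from 32 mm below to 34 mm above this point; nothing above it. It weighs 0.3 kg with its rod and sinks under its own weight when let go (to about 66 mm if the button has sprung out above the first stop).
- button_face (a point): Centre of the outer face of the red button, in the handle's +y face (caddy y) at the height of handle_mid. Face 16 wide x 28 mm high, 6.5 mm proud: handle and button measure 42.5 mm across when not pressed. Pinching the handle along the caddy's y, one finger on the button, the other on the plain far face, presses it.
- button (a joint): Travel of the red button, m: 0 out, 0.0065 fully in (flush with the handle). A spring of 2 N at the start and 6 N fully in pushes it out. The first stop is released when it is in by 4 mm or more.
- handle (a joint): Height of the handle above home, m: 0 pushed home, 0.050 first stop (it goes no further unless the button is kept pressed in), 0.110 second stop, the end of the travel.
- measure_cup: Bystander: loose steel measuring cup with a handle, 86 x 114 x 76 mm; origin at the centre of its underside. Leave alone.
- squeeze_bottle: Bystander: loose white squeeze bottle, 60 mm across, 215 mm tall; origin at the centre of its underside. Leave alone.

How it is judged (in metres and radians):
On the way, in this order (a step that is already met when the one before it is completed fails the run):
1. all four chips are off the board, on the worktop, pushed with the scraper in hand ((x of chip_0 in the frame of board below -0.12 m or x of chip_0 in the frame of board above 0.12 m or y of chip_0 in the frame of board below -0.18 m or y of chip_0 in the frame of board above 0.18 m) and height (world z) of chip_0 between -0.02 and 0.035 m and (x of chip_1 in the frame of board below -0.12 m or x of chip_1 in the frame of board above 0.12 m or y of chip_1 in the frame of board below -0.18 m or y of chip_1 in the frame of board above 0.18 m) and height (world z) of chip_1 between -0.02 and 0.035 m and (x of chip_2 in the frame of board below -0.12 m or x of chip_2 in the frame of board above 0.12 m or y of chip_2 in the frame of board below -0.18 m or y of chip_2 in the frame of board above 0.18 m) and height (world z) of chip_2 between -0.02 and 0.035 m and (x of chip_3 in the frame of board below -0.12 m or x of chip_3 in the frame of board above 0.12 m or y of chip_3 in the frame of board below -0.18 m or y of chip_3 in the frame of board above 0.18 m) and height (world z) of chip_3 between -0.02 and 0.035 m and contact force between the fingers and scraper above 1 N), for 0.2 s.
2. the scraper stands upright on the bare worktop, let go (height (world z) of scraper between -0.006 and 0.006 m and angle between scraper's own z axis and vertical below 0.15 rad and contact force between the fingers and scraper below 0.1 N), for 0.2 s.
3. with the button kept pressed the handle is pulled past the first stop (value of joint handle above 0.06 m and value of joint button above 0.003 m).
At the end, for the whole second after the job is handed in: The handle is held by the fingers (over 2 N) within 5 mm of its second stop (joint value above 0.105); all four chips have their centres beyond the board's edges, on the worktop; the scraper stands on the worktop, upright within 0.15 rad, not touched (all of step 2 and (x of chip_0 in the frame of board below -0.12 m or x of chip_0 in the frame of board above 0.12 m or y of chip_0 in the frame of board below -0.18 m or y of chip_0 in the frame of board above 0.18 m) and height (world z) of chip_0 between -0.02 and 0.035 m and (x of chip_1 in the frame of board below -0.12 m or x of chip_1 in the frame of board above 0.12 m or y of chip_1 in the frame of board below -0.18 m or y of chip_1 in the frame of board above 0.18 m) and height (world z) of chip_1 between -0.02 and 0.035 m and (x of chip_2 in the frame of board below -0.12 m or x of chip_2 in the frame of board above 0.12 m or y of chip_2 in the frame of board below -0.18 m or y of chip_2 in the frame of board above 0.18 m) and height (world z) of chip_2 between -0.02 and 0.035 m and (x of chip_3 in the frame of board below -0.12 m or x of chip_3 in the frame of board above 0.12 m or y of chip_3 in the frame of board below -0.18 m or y of chip_3 in the frame of board above 0.18 m) and height (world z) of chip_3 between -0.02 and 0.035 m and value of joint handle above 0.105 m and contact force between the fingers and caddy above 2 N); the arm keeps its last pose, push and grip.
It fails at once if a chip is touched by the fingers (contact force between the fingers and chip_0 above 0.5 N or contact force between the fingers and chip_1 above 0.5 N or contact force between the fingers and chip_2 above 0.5 N or contact force between the fingers and chip_3 above 0.5 N).
It fails at once if the measuring cup or the squeeze bottle is moved by more than 30 mm (distance of any of measure_cup, squeeze_bottle from where it was at the start of the episode above 0.03 m).
It also fails if it takes over 64 s, if anything falls off the work surface, if the arm or the gripper's body presses on something with over 40 N, if the wrist force passes 120 N, or if a joint passes its speed limit or range.

## Working session

There is one attempt and no reset: what is moved stays moved. The work goes in short steps, Python scripts to look and compute and a tool call to move; the robot and the scene stay as the last step left them, time stands still between calls to the robot, and variables do not carry over. Pictures are saved under pics/ and viewed, about 8 in all and at most 12, crops included, and the job is handed in when it is done.

Besides the shell and the picture viewer there is one more tool, called after ">>>" by a JSON object that holds its "api" and its "payload", one argument or row to a line. send_rows: Moves the arm, as the interface text tells. Its arguments: {"type":"object","properties":{"plan":{"type":"array"},"jaw":{"type":"number"},"force":{"type":"number"}},"required":["plan"]}

```bash
ls; mkdir -p pics
cat > h.py <<'E'
import numpy as np, cv2
from plant import r
from scipy.spatial.transform import Rotation as R
def pts(p,mask=None):
    z=p['range_z']; v,u=np.nonzero((z>0)&(mask if mask is not None else True))
    d=z[v,u]; K=np.array(p['mtx']); c=np.stack([(u-K[0,2])/K[0,0]*d,(v-K[1,2])/K[1,1]*d,d],1)
    T=np.array(p['pose']); return c@T[:3,:3].T+T[:3,3]
def save(p,n): cv2.imwrite('pics/'+n+'.png',cv2.cvtColor(p['color'],cv2.COLOR_RGB2BGR))
E
python3 - <<'E'
from h import *
print(r.get_state())
for n in ('top','side'):
    p=r.capture(n); save(p,n+'0'); print(n,np.round(p['pose'],3).tolist())
    for t in ('board','chip_0','scraper','caddy','handle_mid','button_face','measure_cup','squeeze_bottle'):
        for d in r.trace(p,t)[:5]:
            q=pts(p,d['mask']); 
            if len(q)==0: continue
            print(t,round(d['score'],2),np.round(d['uv']),len(q),'med',np.round(np.median(q,0),3),'lo',np.round(np.percentile(q,2,0),3),'hi',np.round(np.percentile(q,98,0),3))
E
```

```text
pics
{'time_s': 0.0, 'joints': array([-5.47116612e+01,  2.05898989e+01,  6.33772537e-01, -2.15321596e-02,
       -7.01381432e+01, -1.65069365e+01]), 'qd': array([-0.07513898,  0.06202236,  0.05602063,  0.03561069,  0.09992877,
        0.01622445]), 'joint_torque': array([ 2.63577949e-04, -5.82722068e+01,  2.93049306e+01,  6.99683994e+00,
        6.93411188e-03, -1.94066815e-04]), 'tcp_pos': array([ 0.21714826, -0.63861329,  0.24463558]), 'eef_rot': array([ 94.38989469,  89.90358099, 113.1639647 ]), 'contact_force': array([-0.24100969,  0.15839763,  1.13347762]), 'moment': array([-0.02264706, -0.03029951, -0.014371  ]), 'gripper_width': 0.08752745290882441}
top [[-0.036, -0.978, 0.205, 0.446], [-0.999, 0.036, -0.003, -0.082], [-0.005, -0.205, -0.979, 1.113], [0.0, 0.0, 0.0, 1.0]]
board 0.6 [177. 265.] 12193 med [0.549 0.232 0.014] lo [0.437 0.055 0.009] hi [0.668 0.402 0.018]
chip_0 0.56 [229. 271.] 64 med [0.528 0.101 0.022] lo [0.518 0.089 0.018] hi [0.538 0.112 0.026]
chip_0 0.45 [208. 247.] 55 med [0.579 0.141 0.022] lo [0.571 0.129 0.019] hi [0.587 0.152 0.026]
chip_0 0.38 [194. 
[... 1425 characters left out ...]
9] lo [0.518 0.166 0.011] hi [0.542 0.194 0.022]
chip_0 0.52 [337. 298.] 79 med [0.526 0.106 0.019] lo [0.515 0.094 0.014] hi [0.537 0.115 0.022]
scraper 0.95 [358. 235.] 1360 med [ 0.482 -0.1    0.039] lo [ 0.425 -0.116  0.002] hi [ 0.539 -0.089  0.078]
caddy 0.72 [356. 186.] 1938 med [ 0.49  -0.291  0.057] lo [ 0.439 -0.358 -0.001] hi [ 0.539 -0.259  0.206]
handle_mid 0.54 [361. 144.] 303 med [ 0.489 -0.299  0.185] lo [ 0.473 -0.324  0.149] hi [ 0.503 -0.289  0.209]
measure_cup 0.93 [244. 199.] 1060 med [ 0.775 -0.202  0.05 ] lo [ 0.738 -0.264  0.001] hi [ 0.826 -0.179  0.077]
squeeze_bottle 0.7 [229. 223.] 1348 med [ 0.79  -0.03   0.111] lo [ 0.768 -0.054  0.006] hi [ 0.821 -0.014  0.197]
```

Run:
```python
from h import *
p=r.capture('top'); c=cv2.cvtColor(p['color'],cv2.COLOR_RGB2BGR)
cv2.imwrite('pics/t1.png',cv2.resize(c[130:350,80:480],(800,440),interpolation=cv2.INTER_CUBIC))
def rect(q,n):
    b=cv2.minAreaRect((q[:,:2]*1000).astype(np.float32)); print(n,np.round(b[0],1),np.round(b[1],1),round(b[2],1))
P=pts(p); z=p['range_z']>0
hsv=cv2.cvtColor(p['color'],cv2.COLOR_RGB2HSV)
def M(h0,h1,s=120,v=60): return (hsv[...,0]>=h0)&(hsv[...,0]<=h1)&(hsv[...,1]>s)&(hsv[...,2]>v)
m=(M(5,20)).astype(np.uint8); n,l,st,ce=cv2.connectedComponentsWithStats(m)
for i in range(1,n):
    if st[i,4]>25: q=pts(p,l==i); rect(q,f'orange {ce[i].round()} z{np.median(q[:,2]):.3f}')
m=M(0,4)|M(172,180); q=pts(p,m); print('red',np.median(q,0),len(q)); 
m=M(95,130); q=pts(p,m); q=q[(q[:,2]>.065)&(q[:,2]<.09)&(abs(q[:,1]+.11)<.06)]; rect(q,'grip'); print(q.mean(0))
d=r.trace(p,'handle_mid')[0]; q=pts(p,d['mask']); q=q[q[:,2]>.2]; rect(q,'handletop')
q=P[(P[:,2]>.006)&(P[:,2]<.018)&(P[:,1]>.03)&(P[:,1]<.45)&(P[:,0]>.41)&(P[:,0]<.7)]; rect(q,'board')
s=r.capture('side'); hs=cv2.cvtColor(s['color'],cv2.COLOR_RGB2HSV)
m=((hs[...,0]<5)|(hs[...,0]>172))&(hs[...,1]>120)&(hs[...,2]>60); q=pts(s,m); print('redside',np.median(q,0),len(q))
d=r.trace(s,'handle_mid')[0]; q=pts(s,d['mask']);q=q[q[:,2]>.203];rect(q,'handletop side');
q=pts(s); q=q[(q[:,2]>.072)&(q[:,2]<.085)&(abs(q[:,1]+.11)<.05)&(abs(q[:,0]-.48)<.08)]; rect(q,'grip side')
q=pts(s); q=q[(q[:,2]>.003)&(q[:,2]<.010)&(abs(q[:,1]+.31)<.09)&(abs(q[:,0]-.48)<.09)]; rect(q,'caddy base side')
```

```text
orange [501. 110.] z0.229 [ 858.6 -567.4] [ 4.5 24.5] 1.2
orange [478. 121.] z0.162 [ 859.8 -541. ] [25.9  6.5] 80.3
orange [456. 129.] z0.109 [ 865.6 -508. ] [35.5  6.9] 81.0
orange [231. 155.] z0.157 [799.9  65.4] [40.1 42.5] 50.0
orange [211. 252.] z0.021 [578.8 139.4] [16.3 23.8] 21.0
orange [181. 256.] z0.022 [570.4 217.7] [23.9 16.9] 57.5
orange [194. 270.] z0.022 [532.3 181.5] [16.  24.9] 80.3
orange [226. 271.] z0.022 [527.5 100.1] [15.5 23.5] 44.8
red [ 0.48871311 -0.29354609  0.19122425] 22
grip [ 481.6 -110.9] [ 21. 100.] 83.3
[ 0.4808341  -0.1106719   0.07870272]
handletop [ 489.5 -314.9] [31.1 34.7] 5.9
board [556.1 240.7] [284.6 415.7] 0.3
redside [ 0.49041661 -0.29138253  0.1703781 ] 49
handletop side [ 488.8 -312.3] [36.6 28.3] 89.8
grip side [ 480.5 -106.8] [25.7 96.8] 80.8
caddy base side [ 505.1 -308.5] [122.7 176.9] 69.1
```

View pics/t1.png

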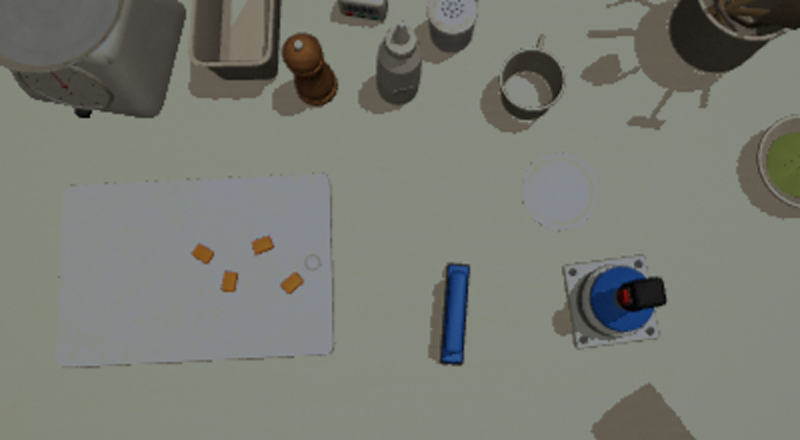

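View pics/side0.png

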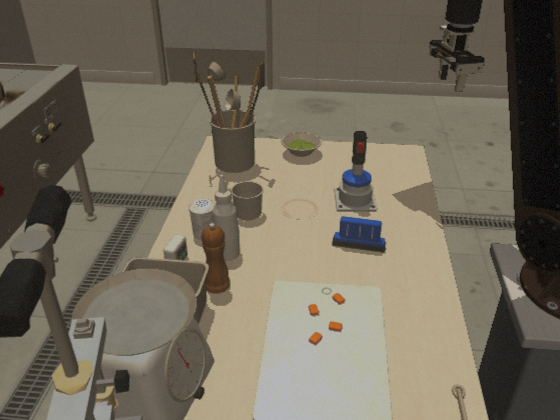

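The side view shows chips on the near half of the board, the scraper at (358,235), and the caddy with its red button facing the camera (+y) at (361,147). One sweep along -y should cover all four chips, which span x 0.513–0.594.

```bash
cat >> h.py <<'E'
def go(pos,yaw=None):
    """rows' shift/turn (scaled) from now to pos, tool down, jaw axis at yaw+90 deg (world) or its opposite"""
    s=r.get_state(); A=R.from_euler('xyz',s['eef_rot'],degrees=True).as_matrix()
    sh=A.T@(np.array(pos)-s['tcp_pos'])/.15
    print('t',round(s['time_s'],2),'tcp',s['tcp_pos'].round(4),'w',round(s['gripper_width'],4),'F',s['contact_force'].round(1),'toolY yaw',round(np.degrees(np.arctan2(A[1,1],A[0,1])),1),'x',A[:,0].round(3),'j6',s['joints'][5].round(1))
    print(' shift',sh.round(3))
    if yaw is not None:
        best=None
        for sg in (1,-1):
            y=sg*np.array([-np.sin(np.radians(yaw)),np.cos(np.radians(yaw)),0]); x=np.array([0,0,-1.])
            B=np.stack([x,y,np.cross(x,y)],1); v=R.from_matrix(A.T@B).as_rotvec()
            if best is None or np.linalg.norm(v)<np.linalg.norm(best): best=v
        print(' turn',(best/(np.pi/4)).round(3))
E
python3 - <<'E'
from h import *
go([.481,-.109,.16],-7)
E
```

```text
t 1.1 tcp [ 0.2173 -0.639   0.2456] w 0.0878 F [-0.7  1.3  0.4] toolY yaw 108.8 x [-0.  0. -1.] j6 -16.5
 shift [0.57  2.779 2.802]
 turn [ 0.573 -0.    -0.   ]
```

>>> {"api": "send_rows", "payload": {
  "plan": [
    [[0,0.2,0.2],[0,0,0]],
    [[0,0.4,0.4],[0,0,0]],
    [[0,0.6,0.6],[0,0,0]],
    [[0,0.8,0.8],[0,0,0]],
    [[0,0.95,0.95],[0,0,0]]
  ],
  "jaw": 0.2
}}

```text
time_s: 1.6
tcp_pos: [0.307, -0.4563, 0.2458]
eef_rot: [-38.6, 90.0, -19.8]
contact_force: [0.2, 0.0, 0.5]
gripper_width: 0.055
```

>>> {"api": "send_rows", "payload": {
  "plan": [
    [[0,0.2,0.2],[0,0,0]],
    [[0,0.4,0.4],[0,0,0]],
    [[0,0.6,0.6],[0,0,0]],
    [[0,0.8,0.8],[0,0,0]],
    [[0,0.9,0.9],[0,0,0]]
  ]
}}

```text
time_s: 2.1
tcp_pos: [0.3921, -0.2827, 0.2463]
eef_rot: [-27.5, 89.9, -8.6]
contact_force: [-0.8, -0.3, 0.3]
gripper_width: 0.0523
```

>>> {"api": "send_rows", "payload": {
  "plan": [
    [[0.1,0.2,0.2],[0.1,0,0]],
    [[0.2,0.4,0.4],[0.2,0,0]],
    [[0.3,0.6,0.6],[0.35,0,0]],
    [[0.4,0.8,0.8],[0.5,0,0]],
    [[0.5,0.9,0.9],[0.57,0,0]]
  ]
}}

```text
time_s: 2.6
tcp_pos: [0.4776, -0.1087, 0.1713]
eef_rot: [5.9, 89.8, -0.9]
contact_force: [0.2, -0.4, 1.1]
gripper_width: 0.0528
```

Run:
```python
from h import *
p=r.capture('wrist'); save(p,'w1')
d=r.trace(p,'scraper')[0]; q=pts(p,d['mask']); print(d['score'],d['uv'])
g=q[q[:,2]>.072]; print(len(g),g.mean(0),cv2.minAreaRect((g[:,:2]*1000).astype(np.float32)))
go([.481,-.109,.056],-7)
```

```text
0.63 [273.0, 196.5]
3706 [ 0.47624224 -0.10985496  0.07706099] ((479.6161193847656, -110.27655029296875), (21.94625473022461, 98.32135009765625), 83.46403503417969)
t 2.7 tcp [ 0.4764 -0.1091  0.1697] w 0.0525 F [ 0.  -0.7 -0.4] toolY yaw 83.3 x [-0.001 -0.    -1.   ] j6 -106.9
 shift [0.758 0.004 0.031]
 turn [ 0.007 -0.001  0.   ]
```

>>> {"api": "send_rows", "payload": {
  "plan": [
    [[0.2,0,0.03],[0,0,0]],
    [[0.4,0,0.03],[0,0,0]],
    [[0.6,0,0.03],[0,0,0]],
    [[0.72,0,0.03],[0,0,0]],
    [[0.758,0,0.03],[0,0,0]]
  ]
}}

```text
time_s: 3.2
tcp_pos: [0.4797, -0.1102, 0.0546]
eef_rot: [-162.9, 89.8, -169.6]
contact_force: [-0.0, 0.1, 0.3]
gripper_width: 0.0526
```

>>> {"api": "send_rows", "payload": {
  "plan": [
    [[0,0,0],[0,0,0]],
    [[0,0,0],[0,0,0]],
    [[0,0,0],[0,0,0]],
    [[0,0,0],[0,0,0]],
    [[0,0,0],[0,0,0]]
  ],
  "jaw": -1,
  "force": 35
}}

```text
time_s: 3.7
tcp_pos: [0.4801, -0.1102, 0.0553]
eef_rot: [-158.5, 89.9, -165.2]
contact_force: [-1.1, -0.0, 5.1]
gripper_width: 0.0218
```

Run:
```python
from h import *
go([.553,.268,.14],0.7)
```

```text
t 3.7 tcp [ 0.4801 -0.1102  0.0553] w 0.0218 F [-1.1 -0.   5.1] toolY yaw 83.3 x [-0.002 -0.001 -1.   ] j6 -106.7
 shift [-0.567  2.56   0.189]
 turn [-0.164 -0.003  0.001]
```

>>> {"api": "send_rows", "payload": {
  "plan": [
    [[-0.1,0,0],[0,0,0]],
    [[-0.25,0,0],[0,0,0]],
    [[-0.4,0,0],[-0.05,0,0]],
    [[-0.5,0,0],[-0.1,0,0]],
    [[-0.567,0,0],[-0.164,0,0]]
  ]
}}

```text
time_s: 4.2
tcp_pos: [0.4805, -0.1101, 0.1417]
eef_rot: [-163.7, 90.0, -162.9]
contact_force: [0.3, 0.7, -2.3]
gripper_width: 0.0216
```

>>> {"api": "send_rows", "payload": {
  "plan": [
    [[0,0.1,0.0],[0,0,0]],
    [[0,0.3,0],[0,0,0]],
    [[0,0.5,0.1],[0,0,0]],
    [[0,0.7,0.2],[0,0,0]],
    [[0,0.9,0.3],[0,0,0]]
  ]
}}

```text
time_s: 4.7
tcp_pos: [0.5235, 0.0268, 0.1418]
eef_rot: [168.0, 90.0, 168.8]
contact_force: [0.6, -0.4, -2.1]
gripper_width: 0.0217
```

>>> {"api": "send_rows", "payload": {
  "plan": [
    [[0,0.2,0.04],[0,0,0]],
    [[0,0.4,0.08],[0,0,0]],
    [[0,0.6,0.12],[0,0,0]],
    [[0,0.8,0.16],[0,0,0]],
    [[0,0.95,0.2],[0,0,0]]
  ]
}}

```text
time_s: 5.2
tcp_pos: [0.5514, 0.1714, 0.1417]
eef_rot: [165.5, 89.9, 166.4]
contact_force: [1.6, -0.4, -1.6]
gripper_width: 0.0223
```

Run:
```python
from h import *
go([.553,.272,.0695],0.7)
```

```text
t 5.2 tcp [0.5514 0.1714 0.1417] w 0.0223 F [ 1.6 -0.4 -1.6] toolY yaw 90.8 x [-0.001  0.    -1.   ] j6 -125.8
 shift [0.481 0.67  0.021]
 turn [ 0.003 -0.001 -0.   ]
```

>>> {"api": "send_rows", "payload": {
  "plan": [
    [[0,0.2,0.02],[0,0,0]],
    [[0,0.4,0.02],[0,0,0]],
    [[0,0.6,0.02],[0,0,0]],
    [[0,0.67,0.02],[0,0,0]],
    [[0.1,0.67,0.02],[0,0,0]]
  ]
}}

```text
time_s: 5.7
tcp_pos: [0.5539, 0.2743, 0.1281]
eef_rot: [49.7, 89.8, 50.6]
contact_force: [0.1, -0.3, -2.3]
gripper_width: 0.0218
```

>>> {"api": "send_rows", "payload": {
  "plan": [
    [[0.1,0,0],[0,0,0]],
    [[0.2,0,0],[0,0,0]],
    [[0.28,0,0],[0,0,0]],
    [[0.34,0,0],[0,0,0]],
    [[0.37,0,0],[0,0,0]]
  ]
}}

```text
time_s: 6.2
tcp_pos: [0.5537, 0.2739, 0.0717]
eef_rot: [57.5, 89.9, 58.5]
contact_force: [-0.3, 0.2, -2.4]
gripper_width: 0.0216
```

Run:
```python
from h import *
go([.553,.272,.069],0.7)
p=r.capture('side'); c=cv2.cvtColor(p['color'],cv2.COLOR_RGB2BGR)
cv2.imwrite('pics/s2.png',cv2.resize(c[220:420,220:450],None,fx=3,fy=3))
hsv=cv2.cvtColor(p['color'],cv2.COLOR_RGB2HSV)
```

```text
t 6.2 tcp [0.5537 0.2739 0.0717] w 0.0216 F [-0.3  0.2 -2.4] toolY yaw 91.0 x [ 0.001  0.001 -1.   ] j6 -133.4
 shift [ 0.018 -0.013 -0.005]
 turn [ 0.006  0.001 -0.002]
```

View pics/s2.png

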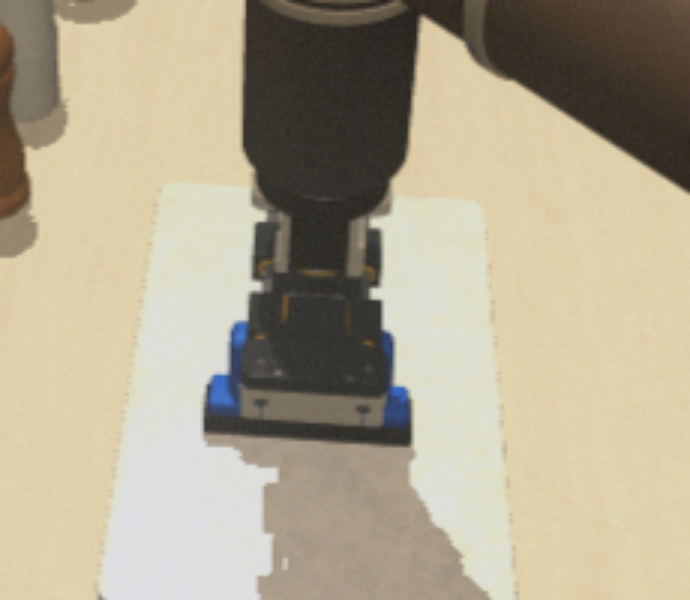

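The image shows the scraper just above the board at (305,430), behind all the chips and square to the board. Next I lower it 2–3 mm and sweep.

>>> {"api": "send_rows", "payload": {
  "plan": [
    [[0.01,0,0],[0,0,0]],
    [[0.017,-0.05,0],[0,0,0]],
    [[0.017,-0.11,0],[0,0,0]],
    [[0.017,-0.18,0],[0,0,0]],
    [[0.017,-0.25,0],[0,0,0]]
  ]
}}

```text
time_s: 6.75
tcp_pos: [0.5543, 0.2353, 0.0691]
eef_rot: [58.1, 89.9, 59.1]
contact_force: [-0.3, 0.8, -1.9]
gripper_width: 0.0222
```

Run:
```python
from h import *
go([.553,.14,.069],0.7)
```

```text
t 6.75 tcp [0.5543 0.2353 0.0691] w 0.0222 F [-0.3  0.8 -1.9] toolY yaw 90.9 x [ 0.001  0.001 -1.   ] j6 -130.6
 shift [-0.    -0.635 -0.019]
 turn [ 0.005  0.001 -0.002]
```

>>> {"api": "send_rows", "payload": {
  "plan": [
    [[0,-0.07,0],[0,0,0]],
    [[0,-0.14,0],[0,0,0]],
    [[0,-0.21,0],[0,0,0]],
    [[0,-0.28,0],[0,0,0]],
    [[0,-0.35,0],[0,0,0]]
  ]
}}

```text
time_s: 7.25
tcp_pos: [0.5552, 0.182, 0.0691]
eef_rot: [55.5, 89.9, 56.4]
contact_force: [-0.3, 0.4, -1.8]
gripper_width: 0.0218
```

>>> {"api": "send_rows", "payload": {
  "plan": [
    [[0,-0.07,0],[0,0,0]],
    [[0,-0.14,0],[0,0,0]],
    [[0,-0.21,0],[0,0,0]],
    [[0,-0.28,0],[0,0,0]],
    [[0,-0.35,0],[0,0,0]]
  ]
}}

```text
time_s: 7.75
tcp_pos: [0.5561, 0.1286, 0.0691]
eef_rot: [54.0, 89.9, 54.9]
contact_force: [-0.3, 1.0, -1.9]
gripper_width: 0.0219
```

Run:
```python
from h import *
go([.553,.042,.069],0.7)
p=r.capture('top'); c=cv2.cvtColor(p['color'],cv2.COLOR_RGB2BGR)
cv2.imwrite('pics/t3.png',cv2.resize(c[190:320,120:320],None,fx=3,fy=3))
for n in ('top','side'):
    if n!='top': p=r.capture(n)
    h=cv2.cvtColor(p['color'],cv2.COLOR_RGB2HSV); m=((h[...,0]>=5)&(h[...,0]<=20)&(h[...,1]>150)).astype(np.uint8); k,l,st,ce=cv2.connectedComponentsWithStats(m)
    for i in range(1,k):
        if st[i,4]>8:
            q=pts(p,l==i); 
            if len(q) and np.median(q[:,2])<.05 and np.median(q[:,0])<.7: print(n,ce[i].round(),st[i,4],np.median(q,0).round(3))
```

```text
t 7.75 tcp [0.5561 0.1286 0.0691] w 0.0219 F [-0.3  1.  -1.9] toolY yaw 90.9 x [ 0.001  0.002 -1.   ] j6 -121.6
 shift [-0.001 -0.577 -0.03 ]
 turn [ 0.005  0.002 -0.002]
top [225. 271.] 15 [0.526 0.1   0.021]
top [232. 272.] 38 [0.526 0.083 0.022]
```

View pics/t3.png

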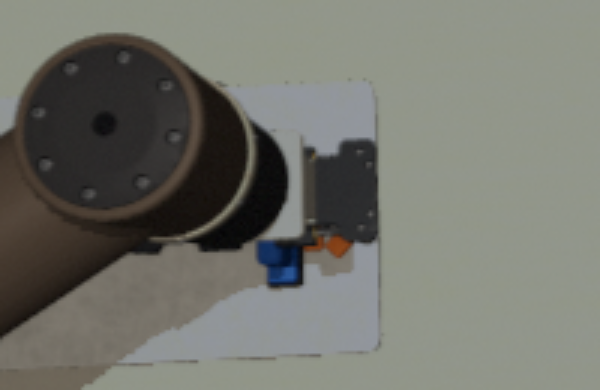

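The view from above shows the blade mid-sweep with chips gathering in front at (315–340,245). Nothing has escaped, so I continue.

>>> {"api": "send_rows", "payload": {
  "plan": [
    [[0,-0.06,0],[0,0,0]],
    [[0,-0.12,0],[0,0,0]],
    [[0,-0.18,-0.01],[0,0,0]],
    [[0,-0.24,-0.01],[0,0,0]],
    [[0,-0.3,-0.01],[0,0,0]]
  ]
}}

```text
time_s: 8.35
tcp_pos: [0.5548, 0.0821, 0.0689]
eef_rot: [72.7, 89.9, 73.6]
contact_force: [-0.0, 0.5, -2.8]
gripper_width: 0.022
```

>>> {"api": "send_rows", "payload": {
  "plan": [
    [[0,-0.06,0],[0,0,0]],
    [[0,-0.12,0],[0,0,0]],
    [[0,-0.18,-0.01],[0,0,0]],
    [[0,-0.24,-0.01],[0,0,0]],
    [[0,-0.31,-0.01],[0,0,0]]
  ]
}}

```text
time_s: 8.85
tcp_pos: [0.554, 0.0349, 0.0688]
eef_rot: [71.7, 89.9, 72.6]
contact_force: [0.7, 0.8, -2.0]
gripper_width: 0.022
```

```bash
cat >> h.py <<'E'
def chips(names=('top','side')):
  for n in names:
    p=r.capture(n)
    h=cv2.cvtColor(p['color'],cv2.COLOR_RGB2HSV); m=((h[...,0]>=5)&(h[...,0]<=20)&(h[...,1]>150)).astype(np.uint8); k,l,st,ce=cv2.connectedComponentsWithStats(m)
    for i in range(1,k):
        if st[i,4]>8:
            q=pts(p,l==i); 
            if len(q) and np.median(q[:,2])<.05 and np.median(q[:,0])<.7: print(n,ce[i].round(),st[i,4],np.median(q,0).round(3))
  return p
E
python3 - <<'E'
from h import *
go([.553,.034,.069],0.7); chips()
E
```

```text
t 8.85 tcp [0.554  0.0349 0.0688] w 0.022 F [ 0.7  0.8 -2. ] toolY yaw 90.9 x [ 0.     0.001 -1.   ] j6 -112.8
 shift [-0.001 -0.006 -0.007]
 turn [ 0.004  0.    -0.002]
```

>>> {"api": "send_rows", "payload": {
  "plan": [
    [[-0.05,0,0],[0,0,0]],
    [[-0.15,0,0],[0,0,0]],
    [[-0.3,0,0],[0,0,0]],
    [[-0.45,0,0],[0,0,0]],
    [[-0.6,0,0],[0,0,0]]
  ]
}}

```text
time_s: 9.45
tcp_pos: [0.5538, 0.0344, 0.1602]
eef_rot: [80.7, 89.9, 81.5]
contact_force: [0.2, 0.2, -2.4]
gripper_width: 0.0218
```

>>> {"api": "send_rows", "payload": {
  "plan": [
    [[0,-0.2,-0.1],[0,0,0]],
    [[0,-0.4,-0.2],[0,0,0]],
    [[0,-0.6,-0.3],[0,0,0]],
    [[0,-0.8,-0.4],[0,0,0]],
    [[0,-0.95,-0.5],[0,0,0]]
  ]
}}

```text
time_s: 9.95
tcp_pos: [0.4802, -0.1103, 0.1607]
eef_rot: [50.0, 89.9, 50.9]
contact_force: [0.7, -0.7, -1.8]
gripper_width: 0.022
```

Run:
```python
from h import *
go([.48,-.13,.0565],0); p=chips()
c=cv2.cvtColor(p['color'],cv2.COLOR_RGB2BGR); cv2.imwrite('pics/s4.png',cv2.resize(c[120:420,200:480],None,fx=2,fy=2))
```

```text
t 9.95 tcp [ 0.4802 -0.1103  0.1607] w 0.022 F [ 0.7 -0.7 -1.8] toolY yaw 90.8 x [ 0.001  0.001 -1.   ] j6 -99.1
 shift [ 0.695 -0.132 -0.004]
 turn [ 0.019  0.001 -0.001]
top [272. 249.] 35 [ 0.583 -0.021  0.011]
top [261. 250.] 42 [0.581 0.008 0.011]
side [316. 268.] 110 [ 0.58  -0.004  0.007]
side [336. 275.] 124 [0.534 0.016 0.007]
```

View pics/s4.png

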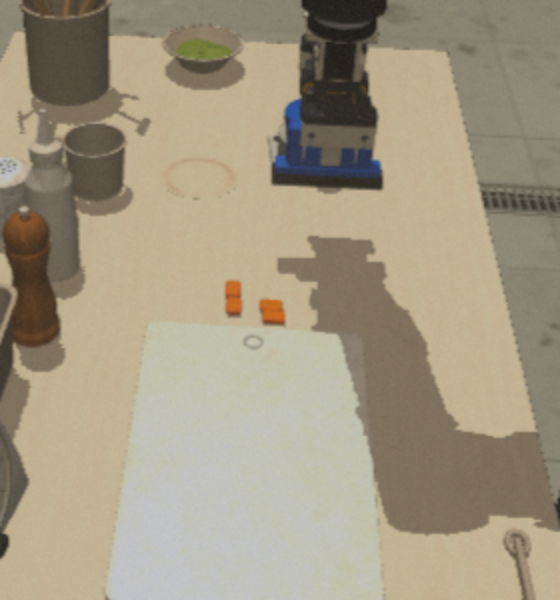

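All four chips lie flat on the worktop beyond the edge ((233,297) and (272,312)) and the board is clear. Now I set the scraper down at (0.48, -0.115).

>>> {"api": "send_rows", "payload": {
  "plan": [
    [[0.15,-0.03,0],[0,0,0]],
    [[0.3,-0.03,0],[0,0,0]],
    [[0.45,-0.03,0],[0,0,0]],
    [[0.55,-0.03,0],[0,0,0]],
    [[0.62,-0.03,0],[0,0,0]]
  ]
}}

```text
time_s: 10.55
tcp_pos: [0.4789, -0.1151, 0.0669]
eef_rot: [136.8, 89.9, 137.5]
contact_force: [-0.1, 0.6, -2.1]
gripper_width: 0.0217
```

Run:
```python
from h import *
go([.48,-.115,.0555],0)
```

```text
t 10.55 tcp [ 0.4789 -0.1151  0.0669] w 0.0217 F [-0.1  0.6 -2.1] toolY yaw 90.7 x [-0.001  0.001 -1.   ] j6 -98.5
 shift [0.076 0.001 0.008]
 turn [ 0.016 -0.001 -0.001]
```

>>> {"api": "send_rows", "payload": {
  "plan": [
    [[0.03,0,0],[0,0,0]],
    [[0.05,0,0],[0,0,0]],
    [[0.065,0,0],[0,0,0]],
    [[0.075,0,0],[0,0,0]],
    [[0.077,0,0],[0,0,0]]
  ]
}}

```text
time_s: 11.05
tcp_pos: [0.4791, -0.1151, 0.0556]
eef_rot: [105.7, 89.9, 106.5]
contact_force: [0.1, 0.0, -2.3]
gripper_width: 0.0222
```

>>> {"api": "send_rows", "payload": {
  "plan": [
    [[0,0,0],[0,0,0]],
    [[0,0,0],[0,0,0]],
    [[0,0,0],[0,0,0]],
    [[0,0,0],[0,0,0]],
    [[0,0,0],[0,0,0]]
  ],
  "jaw": 0.25
}}

```text
time_s: 11.55
tcp_pos: [0.4792, -0.1151, 0.0558]
eef_rot: [94.1, 89.9, 94.8]
contact_force: [0.7, 0.2, -0.1]
gripper_width: 0.0534
```

>>> {"api": "send_rows", "payload": {
  "plan": [
    [[-0.15,0,0],[0,0,0]],
    [[-0.35,0,0],[0,0,0]],
    [[-0.6,0,0],[0,0,0]],
    [[-0.8,0,0],[0,0,0]],
    [[-0.98,0,0],[0,0,0]]
  ]
}}

```text
time_s: 12.05
tcp_pos: [0.4793, -0.1152, 0.2046]
eef_rot: [42.9, 89.9, 43.7]
contact_force: [0.6, -0.1, 0.2]
gripper_width: 0.0549
```

Run:
```python
from h import *
go([.489,-.313,.27],5)
p=r.capture('side'); d=r.trace(p,'scraper')[0]; q=pts(p,d['mask']); print(d['score'],np.percentile(q,[2,50,98],axis=0).round(3).tolist())
```

```text
t 12.05 tcp [ 0.4793 -0.1152  0.2046] w 0.0549 F [ 0.6 -0.1  0.2] toolY yaw 90.7 x [ 0.001  0.001 -1.   ] j6 -98.6
 shift [-0.437 -1.319  0.048]
 turn [-0.095  0.002 -0.001]
0.9 [[0.42, -0.121, 0.001], [0.479, -0.103, 0.039], [0.538, -0.097, 0.078]]
```

>>> {"api": "send_rows", "payload": {
  "plan": [
    [[-0.2,0,0],[-0.05,0,0]],
    [[-0.44,-0.1,0],[-0.095,0,0]],
    [[-0.44,-0.3,0.01],[-0.095,0,0]],
    [[-0.44,-0.5,0.02],[-0.095,0,0]],
    [[-0.44,-0.7,0.03],[-0.095,0,0]]
  ],
  "jaw": 0.6
}}

```text
time_s: 12.65
tcp_pos: [0.4866, -0.2211, 0.2724]
eef_rot: [6.4, 89.6, 11.5]
contact_force: [-0.0, -0.0, 0.9]
gripper_width: 0.0702
```

Run:
```python
from h import *
p=r.capture('wrist'); c=cv2.cvtColor(p['color'],cv2.COLOR_RGB2BGR); cv2.imwrite('pics/w5.png',c)
def rect(q,n):
    b=cv2.minAreaRect((q[:,:2]*1000).astype(np.float32)); print(n,len(q),np.round(b[0],1),np.round(b[1],1),round(b[2],1))
q=pts(p); q=q[(abs(q[:,0]-.489)<.04)&(abs(q[:,1]+.313)<.04)]; rect(q[(q[:,2]>.203)&(q[:,2]<.216)],'htop')
q=pts(p); q=q[(abs(q[:,0]-.489)<.1)&(abs(q[:,1]+.313)<.1)]; rect(q[(q[:,2]>.004)&(q[:,2]<.012)],'base')
h=cv2.cvtColor(p['color'],cv2.COLOR_RGB2HSV); m=((h[...,0]<5)|(h[...,0]>172))&(h[...,1]>150)&(h[...,2]>60)
q=pts(p,m); q=q[q[:,2]>.14]; print('red',len(q),np.median(q,0) if len(q) else '')
go([.489,-.313,.27],5)
```

```text
htop 2392 [ 488.2 -315.2] [30.6 35.2] 4.4
base 2498 [ 488.4 -316.1] [108.8 110.1] 5.1
red 327 [ 0.4829409  -0.29650693  0.18967493]
t 12.7 tcp [ 0.4868 -0.2241  0.2719] w 0.0703 F [ 1.3 -3.3  1.6] toolY yaw 95.0 x [ 0.006  0.    -1.   ] j6 -81.2
 shift [ 0.013 -0.592 -0.038]
 turn [0.001 0.007 0.   ]
```

View pics/w5.png

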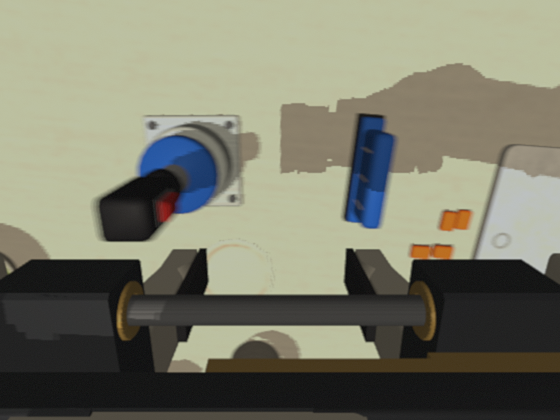

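The wrist view shows the handle with its red button at (168,208) facing +y, and the scraper standing at (370,170). The top of the handle and the base plate agree on a centre of (0.4885, -0.3155) and a yaw of 5°.

>>> {"api": "send_rows", "payload": {
  "plan": [
    [[0,-0.15,-0.03],[0,0,0]],
    [[0,-0.3,-0.03],[0,0,0]],
    [[0,-0.45,-0.04],[0,0.007,0]],
    [[0,-0.55,-0.04],[0,0.007,0]],
    [[0,-0.605,-0.04],[0,0.007,0]]
  ]
}}

```text
time_s: 13.2
tcp_pos: [0.4886, -0.3159, 0.2711]
eef_rot: [165.8, 90.0, 170.8]
contact_force: [-0.2, 0.1, 0.4]
gripper_width: 0.0702
```

Run:
```python
from h import *
go([.4885,-.315,.176],5)
```

```text
t 13.2 tcp [ 0.4886 -0.3159  0.2711] w 0.0702 F [-0.2  0.1  0.4] toolY yaw 95.0 x [-0.001  0.    -1.   ] j6 -71.4
 shift [0.634 0.006 0.   ]
 turn [-0.    -0.001 -0.   ]
```

>>> {"api": "send_rows", "payload": {
  "plan": [
    [[0.15,0.005,0],[0,0,0]],
    [[0.3,0.005,0],[0,0,0]],
    [[0.45,0.005,0],[0,0,0]],
    [[0.57,0.005,0],[0,0,0]],
    [[0.634,0.005,0],[0,0,0]]
  ]
}}

```text
time_s: 13.7
tcp_pos: [0.4878, -0.3144, 0.1742]
eef_rot: [152.7, 89.8, 157.7]
contact_force: [0.1, 0.3, 0.9]
gripper_width: 0.0703
```

>>> {"api": "send_rows", "payload": {
  "plan": [
    [[0.01,0,0],[0,0,0]],
    [[0.01,0,0],[0,0,0]],
    [[0.01,0,0],[0,0,0]],
    [[0.01,0,0],[0,0,0]],
    [[0.01,0,0],[0,0,0]]
  ],
  "jaw": -1,
  "force": 35
}}

```text
time_s: 14.2
tcp_pos: [0.4886, -0.3165, 0.1741]
eef_rot: [-112.3, 89.8, -107.3]
contact_force: [0.8, -25.1, -1.5]
gripper_width: 0.036
```

Run:
```python
from h import *
go([.4885,-.315,.289],5)
```

```text
t 14.2 tcp [ 0.4886 -0.3165  0.1741] w 0.036 F [  0.8 -25.1  -1.5] toolY yaw 95.0 x [-0.001 -0.003 -1.   ] j6 -71.5
 shift [-0.766  0.008 -0.   ]
 turn [ 0.001 -0.001  0.003]
```

The opening is 36 mm, so the button is fully in. I pull up and shift about 2 mm in -y to take off the side load.

>>> {"api": "send_rows", "payload": {
  "plan": [
    [[0,-0.008,0],[0,0,0]],
    [[-0.03,-0.012,0],[0,0,0]],
    [[-0.1,-0.012,0],[0,0,0]],
    [[-0.18,-0.012,0],[0,0,0]],
    [[-0.27,-0.012,0],[0,0,0]]
  ],
  "force": 40
}}

```text
time_s: 14.7
tcp_pos: [0.4885, -0.3168, 0.2141]
eef_rot: [-177.0, 89.9, -171.9]
contact_force: [1.1, 5.5, -3.6]
gripper_width: 0.0357
```

Run:
```python
from h import *
go([.4885,-.3165,.284],5)
```

```text
t 14.7 tcp [ 0.4885 -0.3168  0.2141] w 0.0357 F [ 1.1  5.5 -3.6] toolY yaw 95.0 x [-0.002 -0.    -1.   ] j6 -71.3
 shift [-0.466  0.002 -0.001]
 turn [ 0.001 -0.002  0.   ]
```

>>> {"api": "send_rows", "payload": {
  "plan": [
    [[-0.07,0,0],[0,0,0]],
    [[-0.14,0,0],[0,0,0]],
    [[-0.21,0,0],[0,0,0]],
    [[-0.28,0,0],[0,0,0]],
    [[-0.33,0,0],[0,0,0]]
  ]
}}

```text
time_s: 15.2
tcp_pos: [0.4885, -0.3167, 0.2645]
eef_rot: [178.5, 89.9, -176.5]
contact_force: [0.3, 0.4, -2.9]
gripper_width: 0.0361
```

Run:
```python
from h import *
go([.4885,-.3165,.284],5)
```

```text
t 15.2 tcp [ 0.4885 -0.3167  0.2645] w 0.0361 F [ 0.3  0.4 -2.9] toolY yaw 95.0 x [-0.002 -0.    -1.   ] j6 -71.3
 shift [-0.13   0.001 -0.   ]
 turn [ 0.001 -0.002 -0.   ]
```

>>> {"api": "send_rows", "payload": {
  "plan": [
    [[-0.04,0,0],[0,0,0]],
    [[-0.08,0,0],[0,0,0]],
    [[-0.11,0,0],[0,0,0]],
    [[-0.13,0,0],[0,0,0]],
    [[-0.138,0,0],[0,0,0]]
  ]
}}

```text
time_s: 15.7
tcp_pos: [0.4885, -0.3167, 0.2837]
eef_rot: [161.6, 89.8, 166.6]
contact_force: [4.5, -6.1, -19.1]
gripper_width: 0.0356
```

Run:
```python
from h import *
go([.4885,-.3165,.286],5)
```

```text
t 15.7 tcp [ 0.4885 -0.3167  0.2837] w 0.0356 F [  4.5  -6.1 -19.1] toolY yaw 95.0 x [-0.003  0.001 -1.   ] j6 -71.3
 shift [-0.015  0.001 -0.   ]
 turn [ 0.    -0.003 -0.001]
```

>>> {"api": "send_rows", "payload": {
  "plan": [
    [[-0.006,0,0],[0,0,0]],
    [[-0.006,0,0],[0,0,0]],
    [[-0.006,0,0],[0,0,0]],
    [[-0.006,0,0],[0,0,0]],
    [[-0.006,0,0],[0,0,0]]
  ]
}}

```text
time_s: 16.2
tcp_pos: [0.4885, -0.3167, 0.2837]
eef_rot: [158.8, 89.8, 163.8]
contact_force: [3.9, -3.9, -15.0]
gripper_width: 0.0359
```

Run:
```python
from h import *
go([.4885,-.3165,.286],5); p=chips()
c=cv2.cvtColor(p['color'],cv2.COLOR_RGB2BGR); cv2.imwrite('pics/s6.png',cv2.resize(c[60:360,180:480],None,fx=2,fy=2))
d=r.trace(p,'scraper')[0]; q=pts(p,d['mask']); print(np.percentile(q,[2,50,98],axis=0).round(3).tolist())
for t in('measure_cup','squeeze_bottle'):
    d=r.trace(p,t)[0]; print(t,np.median(pts(p,d['mask']),0).round(3))
```

```text
t 16.2 tcp [ 0.4885 -0.3167  0.2837] w 0.0359 F [  3.9  -3.9 -15. ] toolY yaw 95.0 x [-0.003  0.001 -1.   ] j6 -71.3
 shift [-0.015  0.001  0.   ]
 turn [ 0.    -0.004 -0.002]
top [271. 250.] 41 [ 0.58  -0.019  0.01 ]
top [261. 251.] 54 [0.578 0.008 0.01 ]
top [259. 268.] 108 [0.534 0.014 0.011]
side [316. 268.] 112 [ 0.58  -0.004  0.007]
side [336. 275.] 124 [0.534 0.017 0.007]
[[0.422, -0.119, 0.001], [0.48, -0.103, 0.038], [0.538, -0.097, 0.078]]
measure_cup [ 0.775 -0.201  0.049]
squeeze_bottle [ 0.79  -0.032  0.11 ]
```

View pics/s6.png

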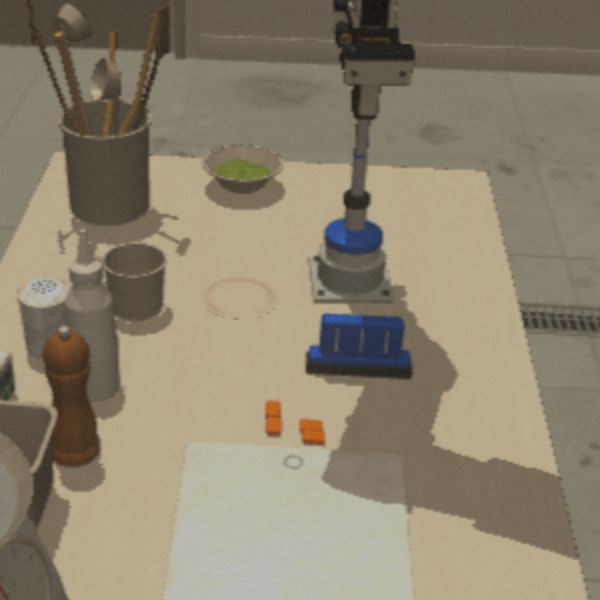

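The handle is drawn out (rod visible at (360,160)) and held in the gripper, the scraper stands free at (360,345), and the chips are off the board at (273,417) and (312,431).

```bash
python3 -c "
from h import *
print(r.close_job()); print(r.get_state()['tcp_pos'])"
```

```text
the job is handed in; nothing more can be done
None
the job is handed in; nothing more can be done
```

The job is handed in at about 16 s of the 64 s allowed. All the steps looked complete in my last checks, but no verdict was reported.

- **Chips:** I pushed all four off the board's -y edge in one sweep with the scraper. They lie on the worktop, with centres about 30 mm or more beyond the edge.
- **Scraper:** It stands upright and released at about (0.48, -0.115). Its measured height runs from 0 to 78 mm above the worktop.
- **Brush handle:** I squeezed the button in (jaw opening 36 mm, so flush) and pulled the handle up 109.6 mm, to where about 15–19 N of resistance showed the second stop. It is still held there with a 40 N grip.
- **Measuring cup and bottle:** Both are within 2 mm of where they started.

No check failed. The only oddity was a side load of about 25 N when the jaws first closed on the handle; a 2 mm shift took it away before the pull.

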